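# Hold a spring clip gaping round the edge of standing cards

### The job

I want to slip another card into the tall pack of index cards, so pick up the spring clip that lies on the desk by its two finger grips, squeeze it wide open, and only then bring its gaping jaws, level, round the middle of the near upright edge of the tall card pack (not the low one), with the edge well inside the jaws and neither jaw touching it. Finish while still holding the clip there, squeezed open; do not let go, do not shift either card stand and leave the other things on the desk where they are.

Things in the scene. Friction and masses are not known exactly. Their poses are not given: they have to be found in the camera images.
- clip: Bare steel spring clip lying on its side, 90 mm long, 28 mm tall as it lies, 50 to 90 g: two mirror-image plate levers on a pin, jaws ahead of it, finger grips behind. Origin: on the pin, at the underside; x points to the jaws, y left, z up along the pin. It stays midway between the grips as they are squeezed.
- grip_left (a joint): Turn of each lever of the clip (both turn alike), rad: 0 shut, 0.30 grips parallel, 0.32 the stop. Squeezing the grip ends together opens the jaws: about 4 N a side starts them, 8 N holds them fully open; the spring shuts them when released.
- clip_mouth (a point): Point between the jaw tips of the open clip (x +43, z 14 mm in the clip's frame). Jaws: 3 mm plates, 5 mm round bead at the tips. Shut, they meet on the clip's x axis, ends at x +47 mm. With the grips parallel they gape 26 mm between the bead centres, narrowing evenly to about 6 mm at x +10 mm.
- clip_grips (a point): Point midway between the two finger grips, where to squeeze (x -40, z 14 mm in the clip's frame, axes as the clip's): flat plates, 28 mm tall, pressed together in y. Shut they splay, from 28 mm over their outsides at x -4 mm to 52 mm at their ends, x -44 mm; fully squeezed they are parallel, 24 mm over their outsides, x -8 to -50 mm.
- tall_stand: The tall, narrow pack of cards in its loose slotted wooden block (0.4 kg). Block 95 x 55 x 24 mm; the pack stands along the block's x axis in its middle plane: 75 mm wide (x), 3 mm thick (y), its top 112 mm over the desk. Origin: centre of the block's underside; x points away from the robot, roughly, along the cards; z up. It and the low stand may stand either way round, left or right.
- card_edge (a point): Middle of the exposed part of the near upright edge of the tall pack: 37.5 mm towards the robot from the stand's axis (x = -37.5 mm in the stand's frame), 68 mm over the desk. Axes as the stand's.
- low_stand: A like wooden block with a low, wide pack of cards (105 mm wide, top 74 mm over the desk); leave it alone. Origin: centre of the block's underside.
- mug: Coffee mug, 82 x 118 x 94 mm, origin under its centre; a bystander.
- staples: Carton of staples, 45 x 110 x 22 mm, origin under its centre; a bystander between the stands.
- rubber: Pink eraser, 19 x 48 x 11 mm, origin under its centre; a bystander in front of the stands.
- notes: Pad of sticky notes, 76 x 76 x 13 mm, origin under its centre; a bystander.
Not all that is in view belongs to the job. Of the things that look like the clip, the largest one is meant. What is shaped like the tall_stand but red is not meant.

How it is judged:
By the outcome, as a careful person would: the job done as asked, in the order asked, and still so for the second after the job is handed in, while the arm keeps its last pose, push and grip.
It also fails if it takes over 29 s, if anything falls off the work surface, if the arm or the gripper's body presses on something with over 40 N, if the wrist force passes 120 N, or if a joint passes its speed limit or range.

### The arm

A 7-joint arm with a two-finger parallel gripper is mounted at the origin on a cart in front of the work surface, level with it; the furniture and walls round the work are solid. World frame = base frame: x ahead of the robot, y to its left, z up, the work surface at z = 0. Lengths are in m, angles in rad, forces in N, time in s.
With the tool pointing down it reaches from about 0.425 to 0.95 m from the base axis. Payload 4.7 kg.
Tool frame: the origin (TCP) lies on the centre line of the jaws, within the pads' length; the fingertips stand robot.nose_length ahead of it and the grasp point (between the pads) lies 8 mm behind it (robot.nose_length is the distance from the TCP to the fingertips, in m); z points along the fingers, y is the line along which they close (so a half turn about z gives the same grasp; the last joint's range is limited). The gripper opens to 85 mm and grips with 20 to 120 N. Pads are 22 mm wide; open, the fingers measure 114 mm over their backs; the gripper's body (76 mm by 85 mm) begins 54 mm behind the grasp point. The pads swing forward as they close: fully open they stand 13 mm farther back than shut.
Start: joints at [1.203, 0.469, -0.049, 1.532, 0.024, 1.141, -0.082], TCP at [0.224, -0.637, 0.242] pointing down, gripper open.
Joint ranges: [-2.59, 2.59], [-0.33, 1.99], [-1.39, 1.29], [0.1, 2.45], [-1.04, 4.18], [0.21, 1.99], [-2.66, 2.66]. Speed limits (rad/s): [2.57, 2.57, 3.14, 3.14, 3.14, 3.14, 3.14].

### API

Orientations are given as [roll, pitch, yaw] about the fixed x, y, z axes, in that order (R = Rz(yaw) Ry(pitch) Rx(roll)).
In Python, from plant import robot gives the robot as it stands. Calls block until the motion is done:
- robot.goto(position, orientation): joint-space move of the TCP to a pose.
- robot.move_straight(position, vel=0.15, attitude=None, contact_N=None): straight line of the TCP; attitude=None keeps the orientation; vel is the mean speed in m/s. With contact_N (N) it stops when the force on the tool has changed by that much, and returns True; else False.
- robot.move_joints(angles): joint-space move.
- robot.grip(opening, strength=None): opening from 0.0 (shut) to 1.0 (fully open); strength is the grip in N (None keeps the last); returns when the fingers have stopped.
- robot.sleep(seconds).
- robot.inverse_kinematics(position, orientation): joint angles nearest the present ones, or None.
- robot.sense(): the state.
- robot.grab_frame(name): name is "scene" or "side" or "wrist"; returns a dict with "image" (480x640x3 uint8, red, green, blue), "range_z" (480x640 float32, m along the optical axis (not along the pixel's ray), 0 where there is no reading), "fx", "fy", "cx", "cy" (pixels), "R" (3x3) and "t" (3): a world point X has camera coordinates R X + t. Camera axes: x right, y down, z forward; pixel columns grow to the right and rows downward; lengths in m; the calibration is good to about 2 mm. A picture is of the moment at which its call begins.
A pose or a line that the arm cannot do raises robot.IKError and nothing moves.
- robot.close_job(): hands the job in; it is judged then, once.
The state is a dict: "t": time; "joint_pos": joint angles; "joint_velocities": joint speeds; "effort": joint torques, N m; "tcp_pos": TCP position; "tcp_rot": TCP orientation; "wrist_force": force on the tool from outside, world axes, zero at the start; "torque": the same for the moment, N m; "opening": opening from 0.0 (shut) to 1.0 (fully open); "gripper_force": force on a finger pad.
Only numpy, scipy, OpenCV 4.12 (cv2) and the standard library are available. Lean on these libraries where they do the work, as an engineer would, in place of code of your own. Each camera call takes 0.05 s, during which the arm holds its last target. There are 200 camera calls.

## Working session

There is one attempt and no reset: what is moved stays moved. The work goes in short steps, each a Python script; the robot and the scene stay as the last script left them, time stands still between calls to the robot, and variables do not carry over. Pictures are saved under pics/ and viewed, at most 10 in all, crops included, and the job is handed in when it is done.

```bash
mkdir -p pics; ls; cat > h.py <<'E'
import numpy as np, cv2, pickle
from plant import robot
def snap(n,tag):
    f=robot.grab_frame(n); pickle.dump(f,open(f'{tag}.pkl','wb'))
    cv2.imwrite(f'pics/{tag}.png',f['image'][:,:,::-1]); return f
def onplane(f,u,v,z):
    R,t=np.array(f['R']),np.array(f['t']); c=-R.T@t
    d=R.T@np.array([(u-f['cx'])/f['fx'],(v-f['cy'])/f['fy'],1.]); return c+d*(z-c[2])/d[2]
def cloud(f):
    R,t=np.array(f['R']),np.array(f['t']); Z=f['range_z']; v,u=np.mgrid[:480,:640]
    P=np.stack([(u-f['cx'])/f['fx']*Z,(v-f['cy'])/f['fy']*Z,Z],-1)
    P=(P-t)@R; P[Z==0]=np.nan; return P
E
python3 - <<'E'
from h import *
a=snap('scene','s1'); b=snap('side','d1')
for f in(a,b): print(f['fx'],-np.array(f['R']).T@f['t'],np.array(f['R'])[2])
print(robot.nose_length,robot.sense())
E
```

```text
pics
466.43088718818603 [0.5085662  0.57787344 0.67051174] [ 0.02980814 -0.70503015 -0.70855061]
475.1115128483824 [0.23055847 0.53151874 0.63589634] [ 0.34692846 -0.64813858 -0.67790636]
0.011 {'t': 0.1, 'joint_pos': array([ 1.20313105,  0.46937994, -0.04859788,  1.53353829,  0.02409295,
        1.14098381, -0.08231082]), 'joint_velocities': array([-0.00047234, -0.00194283,  0.0003302 , -0.00342022,  0.00044337,
       -0.000585  , -0.00124764]), 'effort': array([ 1.29254295e-04, -5.11515498e+01, -4.73449391e-02, -2.38391626e+01,
        1.07195889e-02,  4.31281660e-03,  1.15006415e-05]), 'tcp_pos': array([ 0.22417553, -0.63617431,  0.24136875]), 'tcp_rot': array([-3.13986917e+00,  5.01651179e-05,  3.38782394e-01]), 'wrist_force': array([ 0.18468398,  0.07944156, -0.00502832]), 'torque': array([0.01741262, 0.00537869, 0.0006542 ]), 'gripper_force': 0.0, 'opening': 0.9970676729289479}
```

View pics/s1.png

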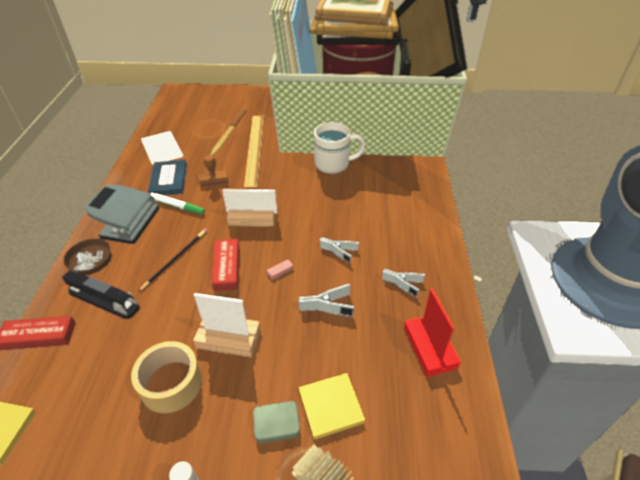

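View pics/d1.png

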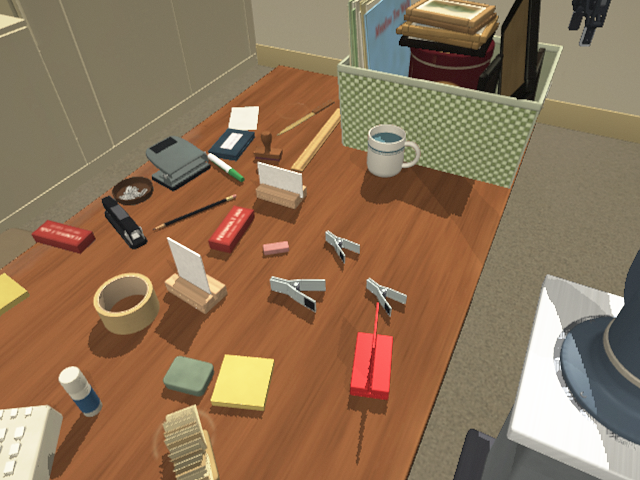

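The scene image shows three clips, at (327,301), (340,249) and (404,281). The one at (327,301) looks largest in both views. The tall narrow pack is at (222,325), the low wide one at (250,207), and the red decoy at (432,340). Next I measure them and check with an enlarged crop.

```bash
python3 - <<'E'
from h import *
for tag,rois in(('s1',dict(A=(290,278,365,322),B=(312,230,365,268),C=(375,262,430,302),tall=(185,285,265,360),low=(215,180,282,232))),
                ('d1',dict(A=(262,268,330,318),B=(318,225,365,265),C=(360,272,410,315),tall=(155,230,230,318),low=(250,155,312,210)))):
    f=pickle.load(open(tag+'.pkl','rb')); P=cloud(f); im=f['image'].astype(int)
    sat=im.max(-1)-im.min(-1)
    for k,(a,b,c,d) in rois.items():
        p=P[b:d,a:c]; s=sat[b:d,a:c]; i=im[b:d,a:c].max(-1)
        if len(k)==1: m=(p[...,2]>.008)&(p[...,2]<.05)&(s<45)
        else: m=(p[...,2]>.035)&(s<60)&(i>150)
        q=p[m]; xy=q[:,:2].astype(np.float32); r=cv2.minAreaRect(xy)
        print(tag,k,m.sum(),'c',np.round(r[0],4),'size',np.round(r[1],4),round(r[2],1),'zmax',np.round(np.percentile(q[:,2],[5,50,98]),3))
f=pickle.load(open('s1.pkl','rb'))['image'][225:365,185:435,::-1]
cv2.imwrite('pics/c1.png',cv2.resize(f,None,fx=3.2,fy=3.2,interpolation=3))
E
```

```text
s1 A 738 c [0.5298 0.0846] size [0.0901 0.0515] 6.6 zmax [0.01  0.022 0.029]
s1 B 331 c [ 0.5055 -0.0554] size [0.0412 0.0729] 55.4 zmax [0.009 0.017 0.023]
s1 C 389 c [0.3863 0.0218] size [0.0404 0.0717] 55.2 zmax [0.009 0.017 0.023]
s1 tall 1372 c [0.6879 0.1571] size [0.0058 0.0763] 82.4 zmax [0.039 0.078 0.113]
s1 low 788 c [ 0.6933 -0.1409] size [0.1052 0.0079] 1.3 zmax [0.037 0.056 0.074]
d1 A 714 c [0.5269 0.0848] size [0.0908 0.0522] 8.3 zmax [0.009 0.021 0.027]
d1 B 284 c [ 0.5097 -0.0508] size [0.0403 0.0712] 68.8 zmax [0.009 0.017 0.021]
d1 C 368 c [0.3893 0.0332] size [0.0395 0.073 ] 81.9 zmax [0.009 0.017 0.022]
d1 tall 910 c [0.6847 0.156 ] size [0.0052 0.0756] 81.4 zmax [0.04  0.077 0.111]
d1 low 650 c [ 0.6904 -0.1418] size [0.1063 0.008 ] 0.8 zmax [0.037 0.055 0.073]
```

View pics/c1.png

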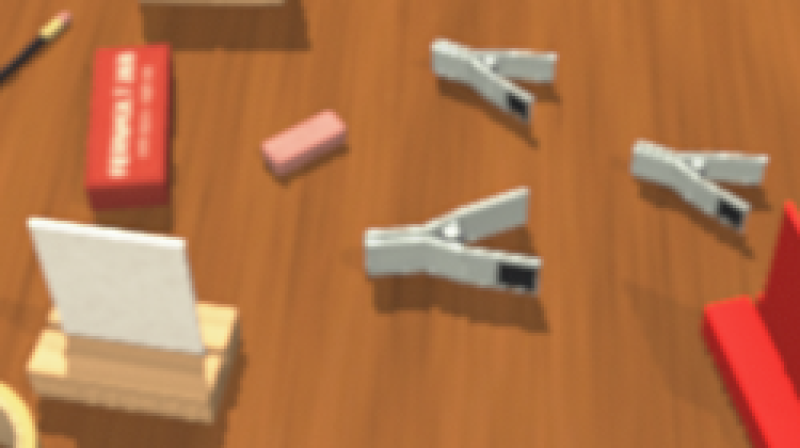

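Candidates for the clip in the crop: A at (450,240), B at (490,75), C at (700,180). A measures 90 x 52 mm and 28 mm tall, against about 72 x 40 mm for B and C, so A is the clip. The white pack at (120,290) has its top at 112 mm and is 75 mm wide, so it is the tall stand. The basket lies between the start pose and the work, so I check its extent before moving.

```bash
python3 - <<'E'
from h import *
for tag in('s1','d1'):
    P=cloud(pickle.load(open(tag+'.pkl','rb'))).reshape(-1,3)
    m=(P[:,2]>.12)&(P[:,1]<-.1)&(P[:,0]>0.1)&(P[:,1]>-1.2)&(P[:,0]<1.1)
    q=P[m]
    for x0 in np.arange(.1,1,.1):
        r=q[(q[:,0]>=x0)&(q[:,0]<x0+.1)]
        if len(r)>20: print(tag,round(x0,1),len(r),'y',np.round(np.percentile(r[:,1],[1,99]),2),'z',np.round(np.percentile(r[:,2],[50,99]),2))
def tryp(p,yaw): 
    q=robot.inverse_kinematics(p,[np.pi,0,yaw]); print(p,yaw,None if q is None else np.round(q,2))
tryp([.487,.0793,.2],.13);tryp([.487,.0793,.014],.13);tryp([.578,.171,.068],-.14);tryp([.224,-.637,.5],.339);tryp([.3,-.3,.5],.339);tryp([.42,-.1,.45],.1)
tryp([.3,-.5,.45],.339);tryp([.15,-.42,.45],.339)
E
```

```text
s1 0.2 2083 y [-0.59 -0.32] z [0.24 0.34]
s1 0.3 5824 y [-0.64 -0.37] z [0.21 0.35]
s1 0.4 4886 y [-0.58 -0.37] z [0.21 0.29]
s1 0.5 4449 y [-0.67 -0.37] z [0.2  0.29]
s1 0.6 3767 y [-0.62 -0.37] z [0.23 0.33]
d1 0.1 246 y [-0.6  -0.56] z [0.31 0.34]
d1 0.2 4157 y [-0.68 -0.32] z [0.21 0.35]
d1 0.3 5919 y [-0.67 -0.37] z [0.2  0.36]
d1 0.4 6034 y [-0.61 -0.37] z [0.21 0.29]
d1 0.5 4913 y [-0.61 -0.37] z [0.2  0.29]
d1 0.6 4075 y [-0.61 -0.37] z [0.25 0.33]
[0.487, 0.0793, 0.2] 0.13 [ 0.38  0.3  -0.74  1.97  0.25  0.96 -1.93]
[0.487, 0.0793, 0.014] 0.13 [ 0.07  0.55 -0.39  2.12  0.4   0.54 -2.06]
[0.578, 0.171, 0.068] -0.14 [-0.02  0.6  -0.46  1.84  0.36  0.79 -2.38]
[0.224, -0.637, 0.5] 0.339 [ 1.19  0.39 -0.03  1.09  0.01  1.67 -0.07]
[0.3, -0.3, 0.5] 0.339 [ 0.91 -0.07 -0.21  1.63 -0.01  1.58 -0.53]
[0.42, -0.1, 0.45] 0.1 [ 0.66 -0.04 -0.49  1.71 -0.02  1.47 -1.3 ]
[0.3, -0.5, 0.45] 0.339 [ 1.03  0.21 -0.09  1.43  0.02  1.5  -0.29]
[0.15, -0.42, 0.45] 0.339 [ 1.2  -0.03 -0.07  1.7  -0.    1.47 -0.1 ]
```

```bash
python3 - <<'E'
from h import *
robot.move_straight([.224,-.637,.5],vel=.35)
robot.goto([.43,.0,.45],[np.pi,0,.13+np.pi])
robot.goto([.487,.0793,.2],[np.pi,0,.13+np.pi])
s=robot.sense(); print(s['t'],s['tcp_pos'],s['tcp_rot'],np.round(s['joint_pos'],2))
f=snap('wrist','w1'); P=cloud(f); im=f['image'].astype(int)
print(-np.array(f['R']).T@f['t'])
m=(P[...,2]>.008)&(P[...,2]<.04)&((im.max(-1)-im.min(-1))<45)&(abs(P[...,0]-.528)<.07)&(abs(P[...,1]-.085)<.05)
q=P[m]; r=cv2.minAreaRect(q[:,:2].astype(np.float32)); print(m.sum(),r,np.percentile(q[:,2],[5,50,98]))
E
```

```text
4.4167 [0.48806828 0.07879797 0.20100202] [-3.14116136e+00  1.96259849e-03 -3.01296335e+00] [ 0.48  0.34 -0.87  1.96  0.31  0.98  1.15]
[0.40790215 0.06904673 0.33267535]
1136 ((0.5260125398635864, 0.08384272456169128), (0.09022796899080276, 0.051088180392980576), 8.10887622833252) [0.01068234 0.02653798 0.0290667 ]
```

View pics/w1.png

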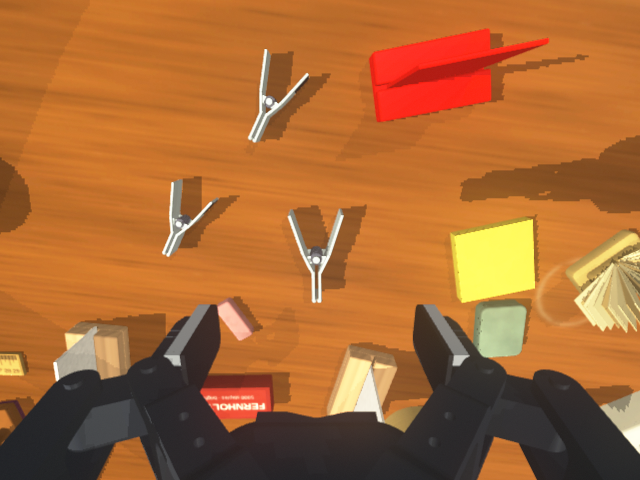

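The wrist image shows clip A at (316,255), jaws pointing down the image at (316,300), upright in the view, so the tool yaw already matches it (8.1°). The tall stand is at (362,390). I grasp the clip now.

```bash
python3 - <<'E'
from h import *
A=[np.pi,0,.14+np.pi]
robot.grip(.8,40)
robot.move_straight([.4857,.0786,.06],vel=.2,attitude=A)
print(robot.move_straight([.4857,.0786,.0145],vel=.08,contact_N=8))
s=robot.sense(); print(s['t'],s['tcp_pos'],s['tcp_rot'],s['opening'],s['wrist_force'])
robot.grip(0.0,40)
s=robot.sense(); print(s['t'],s['tcp_pos'],s['opening'],s['gripper_force'],s['wrist_force'])
f=snap('wrist','w2'); snap('scene','s2')
a=f['image'][150:480,100:540,::-1]
b=cv2.imread('pics/s2.png')[200:360,250:450]
cv2.imwrite('pics/c2.png',np.hstack([cv2.resize(a,(440,330)),cv2.resize(b,(350,330))[:, :350]]))
E
```

```text
False
6.35 [0.48570085 0.07886737 0.01437274] [ 3.14132894e+00 -1.63183347e-04 -3.00124674e+00] 0.8032880086852603 [-0.37548447 -0.53858965  0.04757266]
6.8417 [0.48669248 0.07895291 0.0160362 ] 0.23575212539167467 39.20095711480826 [-2.58395736 -0.52219344 10.56719148]
```

View pics/c2.png

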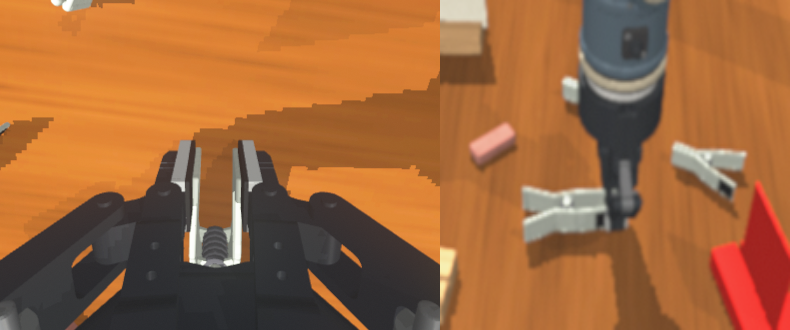

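Clip squeezed with parallel grips (wrist crop: plates at (190,200) and (238,200)); the scene crop shows the jaws gaping at (530,205). I lift it, turn to the stand's yaw, and hold off in front of the edge to measure.

```bash
python3 - <<'E'
from h import *
robot.move_straight([.4857,.0786,.10],vel=.15)
yaw=-.138; u=np.array([np.cos(yaw),np.sin(yaw)]); e=np.array([.649,.162])
p=e-.113*u
robot.move_straight([*p,.10],vel=.15,attitude=[np.pi,0,yaw+np.pi])
robot.move_straight([*p,.068],vel=.1)
robot.sleep(.3)
s=robot.sense(); print(s['t'],s['tcp_pos'],s['tcp_rot'],s['opening'],s['gripper_force'],s['wrist_force'])
for n,t in(('scene','s3'),('side','d3')):
    f=snap(n,t); P=cloud(f); im=f['image'].astype(int); sat=im.max(-1)-im.min(-1)
    # tool-frame coords in the horizontal plane
    T=s['tcp_pos'][:2]; d=P[...,:2]-T; a=d@u; b=d@np.array([-u[1],u[0]])
    # clip ahead of fingers
    m=(sat<45)&(a>.02)&(a<.10)&(abs(b)<.03)&(P[...,2]>.045)&(P[...,2]<.095)
    q=P[m]; print(t,m.sum(),'z',np.round(np.percentile(q[:,2],[1,5,50,95,99]),4),'a max',np.round(np.percentile(a[m],[98,100]),4))
    top=m&(P[...,2]>np.percentile(q[:,2],98)-.006)
    for lo in np.arange(.02,.1,.01):
        k=top&(a>=lo)&(a<lo+.01)
        if k.sum()>3: print('  a',round(lo,2),k.sum(),'b',np.round(np.sort(b[k])[[0,k.sum()//2,-1]],4),'z',np.round(np.median(P[k][:,2]),4))
    w=(P[...,2]>.05)&(P[...,2]<.115)&(sat<60)&(a>.1)&(a<.22)&(abs(b)<.04)
    r=cv2.minAreaRect(P[w][:,:2].astype(np.float32)); print('  card',w.sum(),r,'a min',np.round(np.percentile(a[w],[0,2,5]),4),'b',np.round([np.median(b[w&(a<.13)]),np.median(b[w&(a>.16)])],4))
a=cv2.imread('pics/s3.png')[230:400,170:400];b=cv2.imread('pics/d3.png')[200:370,120:350]
cv2.imwrite('pics/c3.png',np.hstack([cv2.resize(x,(400,296),interpolation=3) for x in(a,b)]))
E
```

```text
9.3167 [0.53738682 0.17767804 0.06851433] [3.14120321e+00 9.20744044e-04 3.00359637e+00] 0.23235139063047566 38.93007829086855 [-0.00446762 -0.68536908 -1.25779326]
s3 883 z [0.0533 0.0552 0.0705 0.0806 0.0813] a max [0.0889 0.0907]
  a 0.02 13 b [-0.009  -0.0071  0.0124] z 0.079
  a 0.03 41 b [-0.0111 -0.0076  0.0128] z 0.0789
  a 0.04 78 b [-0.0109  0.      0.0118] z 0.0788
  a 0.05 55 b [-0.0082  0.0034  0.0105] z 0.0782
  a 0.06 45 b [-0.0114 -0.0063  0.0117] z 0.0788
  a 0.07 38 b [-0.0154 -0.01    0.0152] z 0.0785
  a 0.08 41 b [-0.0182 -0.0134  0.0179] z 0.079
  card 1144 ((0.6879540085792542, 0.15713977813720703), (0.005506706889718771, 0.07593563199043274), 82.40621185302734) a min [0.114  0.1151 0.1173] b [0.0008 0.001 ]
d3 158 z [0.0538 0.0573 0.0741 0.079  0.0797] a max [0.0881 0.0898]
  a 0.04 15 b [-0.0027  0.001   0.0024] z 0.0771
  a 0.06 16 b [0.0061 0.0099 0.0118] z 0.0769
  a 0.07 20 b [0.009  0.0124 0.014 ] z 0.077
  a 0.08 27 b [-0.0213  0.0137  0.0179] z 0.0779
  card 758 ((0.6850102543830872, 0.15563452243804932), (0.005548943765461445, 0.0759885236620903), 82.83548736572266) a min [0.1112 0.1123 0.1131] b [-0.0005 -0.0002]
```

View pics/c3.png

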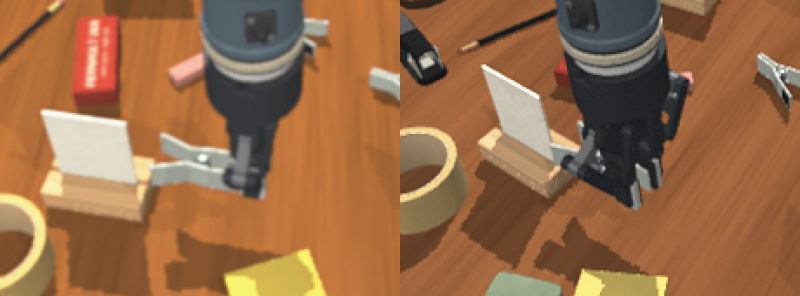

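Clip is level, jaws gaping symmetrically (left crop: jaw tips at (155,150)/(155,175), card edge (133,145)). Clip centre height ≈ 67 mm, card lies within 1 mm of the jaw centre line, and the edge is ≈ 26 mm beyond the mouth. I advance 38 mm, which puts the edge 12 mm inside.

```bash
python3 - <<'E'
from h import *
yaw=-.138; u=np.array([np.cos(yaw),np.sin(yaw)]); n=np.array([-u[1],u[0]])
p=np.array([.649,.162])-.113*u+.038*u+.0002*n
print(robot.move_straight([*p,.069],vel=.06,contact_N=4))
robot.sleep(.3)
s=robot.sense(); print(s['t'],s['tcp_pos'],s['tcp_rot'],s['opening'],s['gripper_force'],s['wrist_force'])
for nm,t in(('scene','s4'),('side','d4')):
    f=snap(nm,t); P=cloud(f); im=f['image'].astype(int); sat=im.max(-1)-im.min(-1)
    d=P[...,:2]-s['tcp_pos'][:2]; a=d@u; b=d@n
    w=(P[...,2]>.092)&(P[...,2]<.115)&(sat<60)&(a>.05)&(a<.2)&(abs(b)<.04)
    j=(sat<45)&(a>.07)&(a<.10)&(abs(b)<.03)&(abs(b)>.006)&(P[...,2]>.045)&(P[...,2]<.09)
    print(t,'card a',np.round(np.percentile(a[w],[1,99]),4),'b',np.round(np.median(b[w]),4),'jaws a',np.round(np.percentile(a[j],99),4),'b',np.round(np.percentile(b[j],[1,99]),4),'z',np.round(np.percentile(P[j][:,2],[2,98]),4))
a=cv2.imread('pics/s4.png')[260:380,180:300];b=cv2.imread('pics/d4.png')[220:340,140:260]
cv2.imwrite('pics/c4.png',np.hstack([cv2.resize(x,(400,400),interpolation=3) for x in(a,b)]))
E
```

```text
False
10.5 [0.57454208 0.17262897 0.0690761 ] [-3.14154549e+00  8.22858001e-06  3.00395634e+00] 0.2305087966377295 38.93698347732425 [-0.14009854  0.52121183 -0.83394256]
s4 card a [0.0771 0.1504] b 0.0007 jaws a 0.0913 b [-0.0154  0.0186] z [0.0541 0.0816]
d4 card a [0.0743 0.1482] b -0.0006 jaws a 0.0892 b [0.0102 0.0177] z [0.0552 0.08  ]
```

View pics/c4.png

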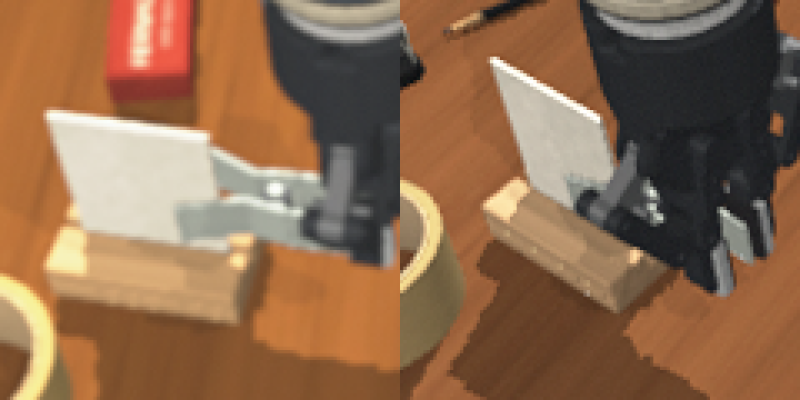

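The card edge at (212,190) in the left crop sits between the jaws, about 12 mm past the bead centres and centred to about 1 mm. There is no contact force and the stand hasn't moved, so I hand the job in.

```bash
python3 -c "
from plant import robot
print(robot.close_job())"
```

```text
the job is handed in; nothing more can be done
None
```

Done and handed in: the arm holds the large clip squeezed open and level round the near edge of the tall pack, with the edge about 12 mm inside the jaws, no contact force felt, and the tall stand unmoved.

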